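Make up two candle gift sets

ROBOT

A 6-joint arm with a two-finger parallel gripper is mounted at the origin on the work surface. World frame = base frame: x ahead of the robot, y to its left, z up, the work surface at z = 0. Lengths are in m, angles in rad, forces in N, time in s.
With the tool pointing down it reaches from about 0.275 to 0.75 m from the base axis. Payload 10.2 kg.
Tool frame: the origin (TCP) lies on the centre line of the jaws, within the pads' length; the fingertips stand 14 mm ahead of it and the grasp point (between the pads) lies 5 mm behind it; x points along the fingers, y is the direction in which the jaws open and shut, and the axes are right-handed (so a half turn about x gives the same grasp; the last joint's range is limited). The gripper opens to 85 mm and grips with 20 to 120 N. Pads are 22 mm wide; open, the fingers measure 114 mm over their backs; the gripper's body (76 mm by 85 mm) begins 54 mm behind the grasp point. The pads swing forward as they close: fully open they stand 13 mm farther back than shut.
Start: joints at [1.05, 0.313, 1.498, -0, 1.331, -0.223], TCP at [0.154, 0.502, 0.245] pointing down, gripper open.
Joint ranges: [-2.94, 2.94], [-0.97, 2.17], [0.19, 2.56], [-1.23, 4.37], [0.02, 3.11], [-2.88, 2.88]. Speed limits (rad/s): [2.39, 2.39, 3.01, 3.14, 3.14, 3.14].

INTERFACE

Orientations are given as a rotation vector (axis times angle).
In Python, from bench import robot gives the robot as it stands.
- The arm moves only by the tool move_arm, never from a script. Its argument "deltas" is a list of rows, each an object with "xyz": the shift along the tool's x, y, z in cm, a list of three; "roll": the turn about the tool's x in rad. A call has 1 to 12 rows; each row is the pose to reach, as a shift and turn from the pose commanded when the call began, along the tool's axes at that moment; what a row does not reach only later rows make up. A row lasts 1/12 s, in which the tool goes at most 41.7 mm and 7.16 degrees, less where a joint would pass 70% of its speed; a pose out of reach is approached as far as the arm can. A call with a gripper value outside its range is refused whole. "jaw" is the finger opening in cm, from 0 to 8.54, set as the call begins (left out, the last holds). The fingers move at their own pace and stop on an object; "grip_force" is the grip in N (left out, the last holds). Time passes only in rows, so rows that repeat a pose let the fingers close. It gives the time, the measured TCP pose, the force and the opening at its end, in the units of the state.
- robot.state(): the state, without advancing time (a new reading comes with each control period).
- robot.capture(name): name is "scene" or "top"; returns a dict with "color" (384x512x3 uint8, red, green, blue), "depth" (384x512 float32, m along the optical axis (not along the pixel's ray), 0 where there is no reading), "camera_matrix" (3x3 intrinsics, pixels), "rvec" (rotation vector, rad) and "tvec" (3), from world to camera coordinates, as OpenCV has them. Camera axes: x right, y down, z forward; pixel columns grow to the right and rows downward; lengths in m; the calibration is good to about 2 mm. A picture is of the moment at which its call begins.
- robot.finish_job(): hands the job in, once; it reports no verdict.
Trained networks look in a picture, given as the dict that the camera call returned (one of the last four; its "shot" number tells which), for a name from the list of things; names that differ only in an ending like _2 or _b are one class to them, and where a whole thing is asked for, a point or a joint stands for the part that bears it (a point fixed in the world has none). Each returns a list of dicts, best first, with "p" (0 to 1); they miss things now and then, are a little off and sometimes report something else, mostly with a low value. They report only what shows in the picture. A call takes as long as a camera call. They do not tell look-alikes from the thing itself.
- robot.spot_in(thing, picture): "at" ([x, y, z] in m, in world coordinates, good to about 4 mm: the middle of the surface that is visible of it).
- robot.trace(thing, picture): "pixels" (384x512 bool, what is visible of it).
The state is a dict: "clock": time; "joints": joint angles; "qd": joint speeds; "joint_efforts": joint torques, N m; "ee_pos": TCP position; "tool_rot": TCP orientation; "contact_force": force on the tool from outside, world axes, zero at the start; "wrist_torque": the same for the moment, N m; "opening": opening from 0.0 (shut) to 1.0 (fully open).
Only numpy, scipy, OpenCV 4.12 (cv2) and the standard library are available. Lean on these libraries where they do the work, as an engineer would, in place of code of your own. Each camera call takes 0.05 s, during which the arm holds its last target. There are 200 camera calls.

TASK

Make up the two candle gift sets: in the square box put the metal dish, right way up in the middle, with the tallest candle standing upright in the dish; in the oblong box stand the square block candle upright in the middle of one half and the shortest, widest round candle upright in the middle of the other half (either half will do). Leave the middle-sized round candle standing where it is, and do not disturb the mug, the bowl or the tub.

Things in the scene. Friction and masses are not known exactly. Their poses are not given: they have to be found in the camera images.
- dish: Shallow round metal candle dish, plain grey: 66 mm outside diameter, 12 mm high, straight upright wall 4 mm thick, flat floor 4 mm thick, so the recess is 58 mm across and 8 mm deep. Loose, about 70 g. Origin: centre of its underside; z up.
- tall_candle: The tallest candle: plain ivory round pillar, 40 mm diameter, 100 mm high (plus a 9 mm wick stub that can be touched without effect). Loose, about 115 g. Origin: centre of its underside; z up.
- middle_candle: The middle-sized round candle, which stays in the stock: plain ivory, 50 mm diameter, 70 mm high plus a 9 mm wick stub. Loose, about 125 g. Origin: centre of its underside; z up.
- short_candle: The shortest and widest round candle: plain ivory, 60 mm diameter, 40 mm high plus a 9 mm wick stub. Loose, about 105 g. Origin: centre of its underside; z up.
- block_candle: Square block candle: plain ivory, 46 x 46 mm in plan, 60 mm high plus a 9 mm wick stub. Loose, about 115 g. x and y are square to its sides. Origin: centre of its underside; z up.
- square_box: Square open gift box of brown card: 140 x 140 mm outside, walls 22 mm high and 5 mm thick, floor 5 mm thick, one undivided space of 130 x 130 mm. x and y are square to its walls. It is fixed to the table. Origin: centre of its underside; z up.
- oblong_box: Oblong open gift box of brown card: 205 mm along its x, 140 mm along its y, walls 22 mm high and 5 mm thick, floor 5 mm thick. A 5 mm wall across the middle divides it into two equal halves, each 95 mm (x) by 130 mm (y), their centres 50 mm either side of the origin along x. It is fixed to the table. Origin: centre of its underside; z up.
- mug: Black mug, 80 mm across the rim, 85 mm high, handle on its +y side. Bystander, loose. Origin: centre of its underside; z up.
- bowl: Green plastic bowl, 140 mm across the rim, 70 mm high. Bystander, loose. Origin: centre of its underside; z up.
- tub: Cream plastic tub, open on top, 104 mm across the rim, 75 mm high, no handle. Bystander, loose. Origin: centre of its underside; z up.
Things that resemble listed ones, but are neither listed nor needed, are in the scene too. Leave any blue or red look-alike of the block_candle alone.

How it is judged:
By the outcome, as a careful person would: the job done as asked, in the order asked, and still so for the second after the job is handed in, with the robot touching nothing.
It also fails if it takes over 109 s, if anything falls off the work surface, if the arm or the gripper's body presses on something with over 40 N, if the wrist force passes 120 N, or if a joint passes its speed limit or range.

## Working session

There is one attempt and no reset: what is moved stays moved. The work goes in short steps, Python scripts to look and compute and a tool call to move; the robot and the scene stay as the last step left them, time stands still between calls to the robot, and variables do not carry over. Pictures are saved under pics/ and viewed, about 12 in all and at most 16, crops included, and the job is handed in when it is done.

Besides the shell and the picture viewer there is one more tool, called after ">>>" by a JSON object that holds its "method" and its "body". move_arm: Moves the arm, as the interface text tells. Its arguments: {"type":"object","properties":{"deltas":{"type":"array"},"jaw":{"type":"number"},"grip_force":{"type":"number"}},"required":["deltas"]}

```bash
mkdir -p pics; cat > h.py <<'E'
import numpy as np, cv2
from bench import robot
def cloud(c):
    K=c["camera_matrix"];R=cv2.Rodrigues(np.array(c["rvec"],float))[0];t=np.array(c["tvec"],float)
    d=c["depth"];v,u=np.mgrid[:d.shape[0],:d.shape[1]]
    P=np.stack([(u-K[0,2])/K[0,0]*d,(v-K[1,2])/K[1,1]*d,d],-1)
    W=(P-t)@R; W[d==0]=np.nan
    return W
def save(c,n,box=None,s=1.5):
    im=c["color"][:,:,::-1]
    if box: im=im[box[1]:box[3],box[0]:box[2]]
    cv2.imwrite("pics/"+n,cv2.resize(im,None,fx=s,fy=s,interpolation=cv2.INTER_CUBIC))
E
python3 - <<'E'
from h import *
print(robot.state())
for n in("top","scene"):
    c=robot.capture(n);save(c,n+"0.png");W=cloud(c)
    np.savez(n+"0.npz",W=W,c=c["color"])
    for o in "dish tall_candle middle_candle short_candle block_candle square_box oblong_box mug bowl tub".split():
        for r in robot.spot_in(o,c)[:4]: print(n,o,np.round(r["at"],3),round(r["p"],2))
        if o in("tall_candle","dish","short_candle","block_candle","square_box","oblong_box"):
            for r in robot.trace(o,c)[:4]:
                m=r["pixels"];P=W[m];P=P[~np.isnan(P[:,0])];v,u=np.nonzero(m)
                if len(P):print("  tr",o,round(r["p"],2),"uv",int(u.mean()),int(v.mean()),np.round(np.percentile(P,[2,50,98],axis=0),3).tolist())
E
```

```text
{'clock': 0.0, 'joints': array([ 1.04957034e+00,  3.13452684e-01,  1.49845500e+00, -7.92735106e-06,
        1.33104361e+00, -2.23384946e-01]), 'qd': array([ 0.00141455, -0.00037643, -0.00025293,  0.00073868, -0.0010881 ,
        0.00085371]), 'joint_efforts': array([ 1.48586336e-03, -4.12241006e+01, -2.59766972e+01,  2.08660617e-05,
        3.83553488e-03, -4.82806797e-06]), 'ee_pos': array([0.15393989, 0.50165562, 0.24472696]), 'tool_rot': array([ 0.2327824 ,  1.55861336, -0.23478092]), 'contact_force': array([-0.08381082, -0.19953861, -0.22634691]), 'wrist_torque': array([0.04476698, 0.01346034, 0.00303028]), 'opening': 1.0009355917282805}
top dish [ 0.481 -0.086  0.006] 0.69
  tr dish 0.65 uv 360 120 [[0.681, -0.262, -0.0], [0.738, -0.229, 0.038], [0.769, -0.185, 0.086]]
  tr dish 0.6 uv 300 228 [[0.449, -0.117, 0.0], [0.48, -0.088, 0.004], [0.508, -0.059, 0.014]]
  tr dish 0.6 uv 396 227 [[0.383, -0.382, -0.0], [0.481, -0.316, 0.005], [0.582, -0.244, 0.023]]
top tall_candle [0.435 0.079 0.097] 0.57
  tr tall_candle 0.64 uv 226 250 [[0.412, 0.064, 0.051], [0.43, 0.082, 0.1], [0.44
[... 2339 characters left out ...]
.086, 0.047], [0.803, -0.073, 0.064]]
  tr block_candle 0.71 uv 207 194 [[0.568, -0.123, 0.009], [0.603, -0.097, 0.052], [0.617, -0.075, 0.064]]
  tr block_candle 0.56 uv 260 152 [[0.318, -0.097, 0.002], [0.361, -0.068, 0.043], [0.369, -0.051, 0.064]]
scene square_box [0.455 0.308 0.009] 0.92
scene square_box [ 0.603 -0.097  0.044] 0.41
  tr square_box 0.68 uv 375 219 [[0.385, 0.236, 0.003], [0.455, 0.306, 0.007], [0.529, 0.373, 0.024]]
scene oblong_box [ 0.489 -0.316  0.004] 0.93
  tr oblong_box 0.68 uv 232 183 [[0.451, -0.122, 0.001], [0.482, -0.091, 0.007], [0.515, -0.058, 0.016]]
scene bowl [ 0.743 -0.213  0.057] 0.65
scene bowl [0.763 0.027 0.04 ] 0.57
scene tub [0.738 0.229 0.042] 0.58
```

View pics/top0.png

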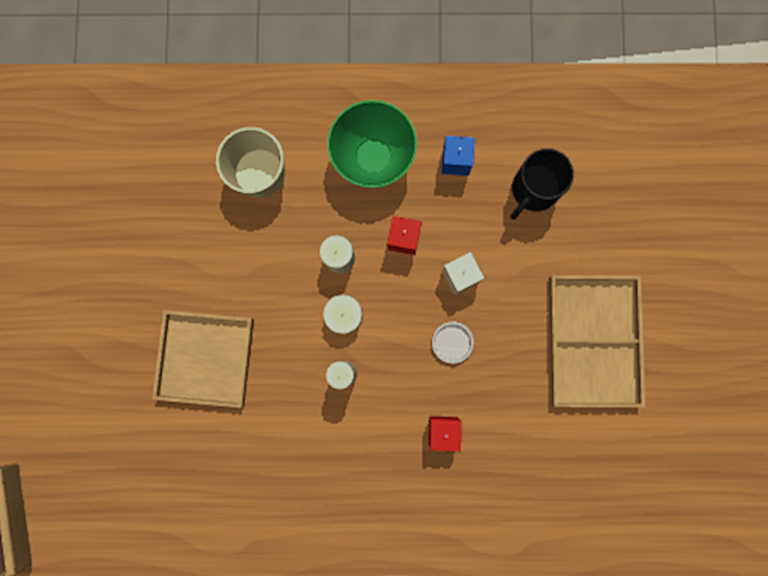

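View pics/scene0.png

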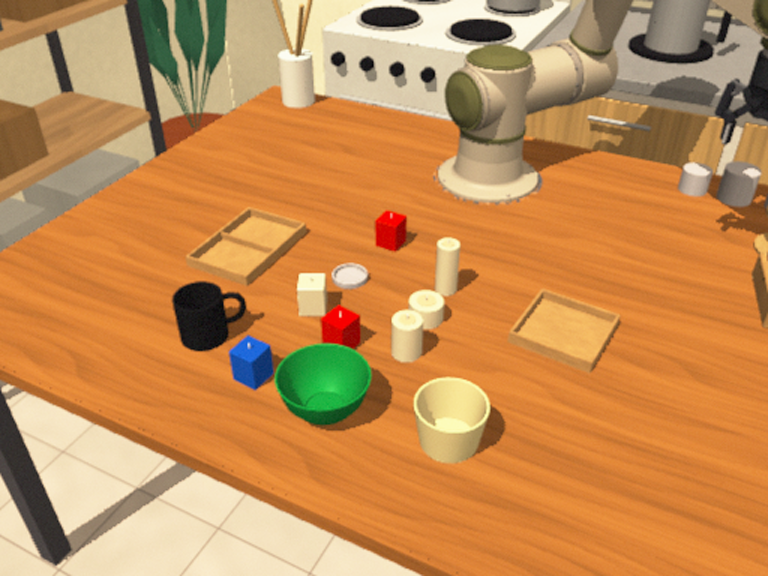

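```bash
python3 - <<'E'
from h import *
z=np.load("top0.npz");W=z["W"];C=z["c"]
def top(n,cx,cy,h,r=.05,tol=.004):
    m=(abs(W[...,0]-cx)<r)&(abs(W[...,1]-cy)<r)&(abs(W[...,2]-h)<tol)
    P=W[m][:,:2].astype(np.float32)
    (a,b),(w,hh),an=cv2.minAreaRect(P)
    print(n,len(P),"rect",np.round([a,b,w,hh],4),round(an,1),"circ",np.round(cv2.minEnclosingCircle(P)[0]+(cv2.minEnclosingCircle(P)[1],),4),"col",C[m].mean(0).astype(int))
top("dish",.48,-.088,.012,.045);top("tall",.43,.082,.1);top("mid",.612,.092,.07);top("short",.521,.084,.04,.04)
for x,y in((.642,-.009),(.584,-.098),(.341,-.072),(.769,-.093)): top("blk",x,y,.06,.04)
top("sq",.452,.307,.022,.1,.005);top("ob",.483,-.315,.022,.125,.005)
R=cv2.Rodrigues(robot.state()["tool_rot"])[0];print(R.round(3))
E
```

```text
dish 130 rect [ 0.4788 -0.0878  0.0622  0.0641] 89.6 circ [ 0.4792 -0.088   0.0329] col [163 159 149]
tall 256 rect [0.4302 0.0834 0.0388 0.0373] 0.5 circ [0.43   0.083  0.0199] col [187 192 163]
mid 355 rect [0.6149 0.0929 0.0466 0.0482] 0.3 circ [0.6154 0.0935 0.0253] col [187 193 165]
short 494 rect [0.5218 0.0848 0.0586 0.0572] 64.2 circ [0.5221 0.0851 0.0299] col [188 194 166]
blk 378 rect [ 0.6464 -0.0106  0.0455  0.0461] 79.5 circ [ 0.6463 -0.0109  0.0309] col [184  45  39]
blk 388 rect [ 0.5863 -0.1019  0.0459  0.0458] 25.9 circ [ 0.5856 -0.1018  0.0308] col [186 193 173]
blk 406 rect [ 0.3405 -0.0719  0.045   0.0448] 89.8 circ [ 0.3405 -0.0724  0.0303] col [186  39  34]
blk 368 rect [ 0.7762 -0.096   0.0459  0.0467] 85.2 circ [ 0.7758 -0.0954  0.0307] col [ 52 101 172]
sq 565 rect [0.4527 0.3072 0.1418 0.1402] 84.9 circ [0.4521 0.3065 0.0983] col [172 136  86]
ob 875 rect [ 0.4826 -0.3141  0.2048  0.1423] 0.0 circ [ 0.4825 -0.314   0.1236] col [157 123  78]
[[-0.     0.293  0.956]
 [-0.     0.956 -0.293]
 [-1.    -0.    -0.   ]]
```

The top view shows the square box (137,240 in native pixels), oblong box (398,228), dish (301,228), and tall (226,250), short (228,210) and middle (224,168) candles. The ivory block is at (309,181), with two red and one blue decoy. The scene view agrees, so I'm heading for the dish.

>>> {"method": "move_arm", "body": {"deltas": [{"xyz": [0, -46.9, 48.4], "roll": -0.297}, {"xyz": [0, -46.9, 48.4], "roll": -0.297}, {"xyz": [0, -46.9, 48.4], "roll": -0.297}, {"xyz": [0, -46.9, 48.4], "roll": -0.297}, {"xyz": [0, -46.9, 48.4], "roll": -0.297}, {"xyz": [0, -46.9, 48.4], "roll": -0.297}, {"xyz": [0, -46.9, 48.4], "roll": -0.297}, {"xyz": [0, -46.9, 48.4], "roll": -0.297}, {"xyz": [0, -46.9, 48.4], "roll": -0.297}, {"xyz": [0, -46.9, 48.4], "roll": -0.297}, {"xyz": [0, -46.9, 48.4], "roll": -0.297}, {"xyz": [0, -46.9, 48.4], "roll": -0.297}], "jaw": 7.4, "grip_force": 30}}

```text
clock: 2.7
ee_pos: [0.3923, 0.0683, 0.2456]
tool_rot: [0.001, 1.57, -0.001]
contact_force: [1.4, 0.6, 0.8]
opening: 0.865
```

>>> {"method": "move_arm", "body": {"deltas": [{"xyz": [4, -15.6, 8.7]}, {"xyz": [6, -15.6, 8.7]}, {"xyz": [8, -15.6, 8.7]}, {"xyz": [10, -15.6, 8.7]}, {"xyz": [12, -15.6, 8.7]}, {"xyz": [14, -15.6, 8.7]}, {"xyz": [15, -15.6, 8.7]}, {"xyz": [16, -15.6, 8.7]}, {"xyz": [17, -15.6, 8.7]}, {"xyz": [17, -15.6, 8.7]}, {"xyz": [17, -15.6, 8.7]}, {"xyz": [17, -15.6, 8.7]}]}}

```text
$.deltas[0]: bad value
```

```bash
python3 - <<'E'
from h import *
c=robot.capture("scene");save(c,"s1.png",(130,80,390,290),3);print(robot.state()["ee_pos"],robot.state()["contact_force"])
E
```

```text
[0.3953964  0.06303014 0.24552292] [ 1.03035037 -2.535459   -0.81774278]
```

View pics/s1.png

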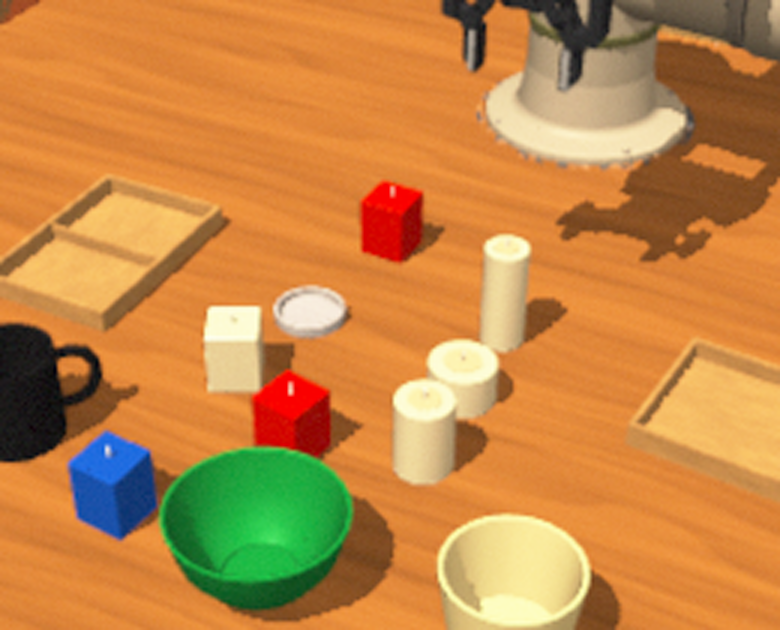

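The picture shows the arm still high and the scene unchanged, with the dish recess facing up at (310,310). The move was refused because roll is required in every row.

>>> {"method": "move_arm", "body": {"deltas": [{"xyz": [4, -15.1, 8.4], "roll": 0}, {"xyz": [6, -15.1, 8.4], "roll": 0}, {"xyz": [8, -15.1, 8.4], "roll": 0}, {"xyz": [10, -15.1, 8.4], "roll": 0}, {"xyz": [12, -15.1, 8.4], "roll": 0}, {"xyz": [14, -15.1, 8.4], "roll": 0}, {"xyz": [16, -15.1, 8.4], "roll": 0}, {"xyz": [18, -15.1, 8.4], "roll": 0}, {"xyz": [19, -15.1, 8.4], "roll": 0}, {"xyz": [20, -15.1, 8.4], "roll": 0}, {"xyz": [20, -15.1, 8.4], "roll": 0}, {"xyz": [20, -15.1, 8.4], "roll": 0}]}}

```text
clock: 3.75
ee_pos: [0.476, -0.0806, 0.0458]
tool_rot: [0.0, 1.57, -0.001]
contact_force: [-0.0, 0.4, -0.2]
opening: 0.861
```

```bash
python3 - <<'E'
from h import *
c=robot.capture("scene");save(c,"s2.png",(170,120,310,240),5);s=robot.state();print(s["ee_pos"],s["contact_force"],s["opening"])
W=cloud(c);R=(abs(W[...,0]-s["ee_pos"][0])<.03)&(abs(W[...,1]-s["ee_pos"][1])<.07)&(W[...,2]>.02)&(W[...,2]<.1)
P=W[R]
for a in(-1,1):
    q=P[a*(P[:,1]-s["ee_pos"][1])>.02]
    if len(q): print(a,len(q),np.percentile(q,[1,50,99],axis=0).round(3))
E
```

```text
[ 0.47617153 -0.08074652  0.04620767] [0.30854157 0.56438447 0.6864325 ] 0.8665405544418494
-1 155 [[ 0.463 -0.146  0.042]
 [ 0.482 -0.122  0.079]
 [ 0.491 -0.116  0.099]]
1 167 [[ 0.464 -0.048  0.045]
 [ 0.483 -0.035  0.085]
 [ 0.491 -0.012  0.099]]
```

View pics/s2.png

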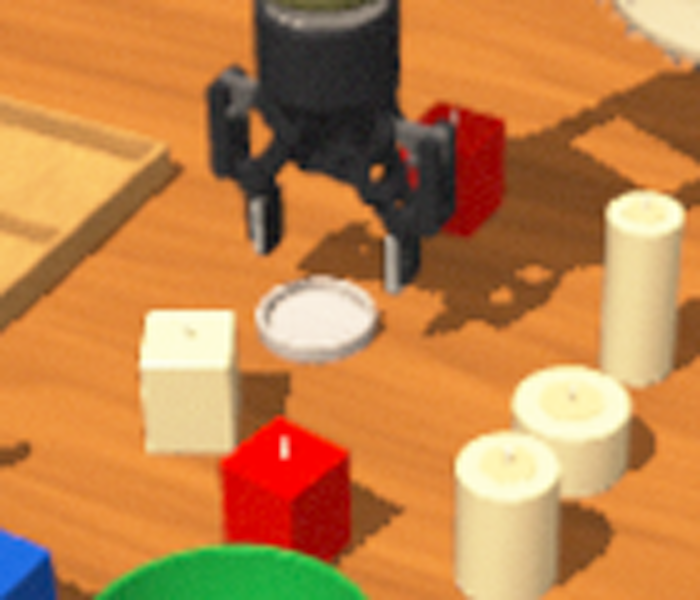

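The picture shows the gripper above the dish at (318,318), with its tips (265,245) and (395,285) only about 3 mm below the TCP at this opening. I'll correct y and descend, watching the force.

>>> {"method": "move_arm", "body": {"deltas": [{"xyz": [0, -0.7, 0.3], "roll": 0}, {"xyz": [1, -0.7, 0.3], "roll": 0}, {"xyz": [2, -0.7, 0.3], "roll": 0}, {"xyz": [3.0, -0.7, 0.3], "roll": 0}, {"xyz": [3.3, -0.7, 0.3], "roll": 0}, {"xyz": [3.3, -0.7, 0.3], "roll": 0}, {"xyz": [3.3, -0.7, 0.3], "roll": 0}]}}

```text
clock: 4.38
ee_pos: [0.4785, -0.0875, 0.0121]
tool_rot: [0.001, 1.571, -0.0]
contact_force: [0.2, -0.2, -0.6]
opening: 0.865
```

```bash
cat > g.py <<'E'
from h import *
def tips(c,s,zlo=.002):
    W=cloud(c);e=s["ee_pos"];col=c["color"].astype(int);sat=col.max(2)-col.min(2)
    P=W[(abs(W[...,0]-e[0])<.03)&(abs(W[...,1]-e[1])<.08)&(W[...,2]>zlo)&(W[...,2]<e[2]+.05)&(sat<30)]
    for a in(-1,1):
        q=P[a*(P[:,1]-e[1])>.034]
        if len(q): print(a,len(q),np.percentile(q,[1,50,99],axis=0).round(3).tolist())
E
python3 - <<'E'
from g import *
c=robot.capture("scene");s=robot.state();print(s["ee_pos"],s["contact_force"],s["opening"]);tips(c,s)
save(c,"s3.png",(190,140,290,215),6)
E
```

```text
[ 0.47871208 -0.08760767  0.01237718] [0.3285553  0.18431527 0.15284052] 0.8666356376921851
-1 105 [[0.468, -0.149, 0.01], [0.484, -0.127, 0.042], [0.494, -0.124, 0.062]]
1 117 [[0.468, -0.053, 0.011], [0.485, -0.042, 0.044], [0.493, -0.02, 0.062]]
```

View pics/s3.png

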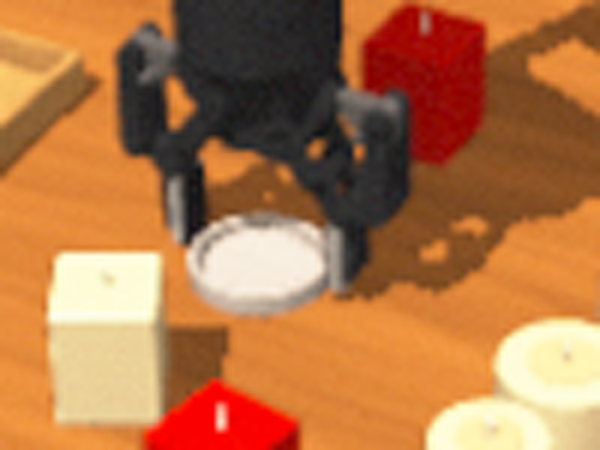

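Tips straddle the dish (262,262) at about 9 mm height. I'll go down 4 mm and close.

>>> {"method": "move_arm", "body": {"deltas": [{"xyz": [0.4, 0, 0], "roll": 0}, {"xyz": [0.4, 0, 0], "roll": 0}, {"xyz": [0.4, 0, 0], "roll": 0}, {"xyz": [0.4, 0, 0], "roll": 0}]}}

```text
clock: 4.77
ee_pos: [0.4787, -0.0876, 0.0085]
tool_rot: [0.001, 1.571, -0.001]
contact_force: [-0.7, -0.2, 0.1]
opening: 0.866
```

>>> {"method": "move_arm", "body": {"deltas": [{"xyz": [0, 0, 0], "roll": 0}, {"xyz": [0, 0, 0], "roll": 0}, {"xyz": [0, 0, 0], "roll": 0}, {"xyz": [0, 0, 0], "roll": 0}, {"xyz": [0, 0, 0], "roll": 0}, {"xyz": [0, 0, 0], "roll": 0}, {"xyz": [0, 0, 0], "roll": 0}, {"xyz": [0, 0, 0], "roll": 0}], "jaw": 6.0}}

```text
clock: 5.43
ee_pos: [0.4788, -0.0877, 0.009]
tool_rot: [0.0, 1.57, -0.001]
contact_force: [-1.9, 0.8, 8.3]
opening: 0.763
```

>>> {"method": "move_arm", "body": {"deltas": [{"xyz": [-1, 0, 0], "roll": 0}, {"xyz": [-3, 0, 0], "roll": 0}, {"xyz": [-5, 0, 0], "roll": 0}, {"xyz": [-7, 0, 0], "roll": 0}, {"xyz": [-10, 0, 0], "roll": 0}, {"xyz": [-13, 0, 0], "roll": 0}, {"xyz": [-13, 0, 0], "roll": 0}]}}

```text
clock: 6.02
ee_pos: [0.4808, -0.0885, 0.144]
tool_rot: [-0.003, 1.562, -0.004]
contact_force: [1.6, -0.3, -0.2]
opening: 0.758
```

```bash
python3 - <<'E'
from g import *
c=robot.capture("scene");s=robot.state();print(s["ee_pos"],s["contact_force"],s["opening"])
save(c,"s4.png",(170,100,310,220),4)
E
```

```text
[ 0.4797983  -0.08807404  0.14124059] [-0.25742791  0.81126196 -1.21528849] 0.7597149336227962
```

View pics/s4.png

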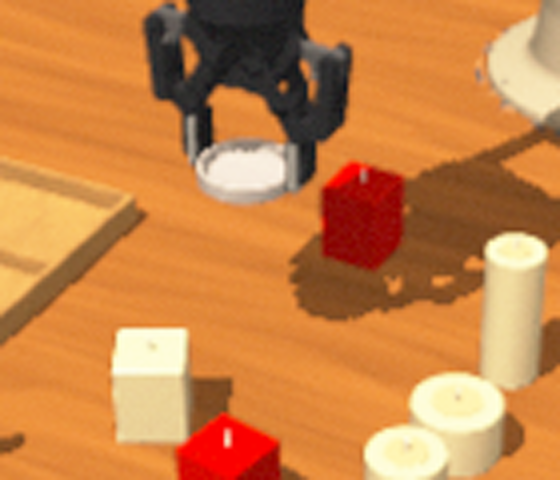

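The dish is held level at (243,170) in the crop. I'll carry it to the square box.

>>> {"method": "move_arm", "body": {"deltas": [{"xyz": [-2, 4, -2.6], "roll": 0.089}, {"xyz": [-2, 8, -2.6], "roll": 0.089}, {"xyz": [-2, 12, -2.6], "roll": 0.089}, {"xyz": [-2, 16, -2.6], "roll": 0.089}, {"xyz": [-2, 20, -2.6], "roll": 0.089}, {"xyz": [-2, 24, -2.6], "roll": 0.089}, {"xyz": [-2, 28, -2.6], "roll": 0.089}, {"xyz": [-2, 32, -2.6], "roll": 0.089}, {"xyz": [-2, 36, -2.6], "roll": 0.089}, {"xyz": [-2, 39.5, -2.6], "roll": 0.089}, {"xyz": [-2, 39.5, -2.6], "roll": 0.089}, {"xyz": [-2, 39.5, -2.6], "roll": 0.089}]}}

```text
clock: 7.07
ee_pos: [0.452, 0.3085, 0.157]
tool_rot: [0.068, 1.572, -0.069]
contact_force: [0.4, 0.3, -1.1]
opening: 0.759
```

>>> {"method": "move_arm", "body": {"deltas": [{"xyz": [3, 0, 0], "roll": 0}, {"xyz": [6, 0, 0], "roll": 0}, {"xyz": [9, 0, 0], "roll": 0}, {"xyz": [11, 0, 0], "roll": 0}, {"xyz": [11, 0, 0], "roll": 0}, {"xyz": [11, 0, 0], "roll": 0}]}}

```text
clock: 7.57
ee_pos: [0.4528, 0.3063, 0.048]
tool_rot: [0.071, 1.572, -0.072]
contact_force: [-0.5, 0.8, -0.4]
opening: 0.759
```

```bash
python3 - <<'E'
from g import *
c=robot.capture("top");s=robot.state();print(s["ee_pos"],s["tool_rot"],s["contact_force"],s["opening"],s["clock"])
print(np.arctan2(*cv2.Rodrigues(s["tool_rot"])[0][:2,1]))
E
```

```text
[0.45350783 0.3068279  0.04918668] [ 0.07137686  1.56900929 -0.07112323] [-0.75920175 -0.27217798 -0.99289723] 0.7576640238082362 7.6167
0.09073152082489604
```

Well centred; now lower to 14–15 mm and release.

>>> {"method": "move_arm", "body": {"deltas": [{"xyz": [1.5, 0, -0.1], "roll": 0}, {"xyz": [2.5, 0, -0.1], "roll": 0}, {"xyz": [3.0, 0, -0.1], "roll": 0}, {"xyz": [3.3, 0, -0.1], "roll": 0}, {"xyz": [3.4, 0, -0.1], "roll": 0}, {"xyz": [3.4, 0, -0.1], "roll": 0}, {"xyz": [3.4, 0, -0.1], "roll": 0}]}}

```text
clock: 8.2
ee_pos: [0.4522, 0.3076, 0.0148]
tool_rot: [0.071, 1.569, -0.07]
contact_force: [-0.7, -0.7, -0.7]
opening: 0.758
```

>>> {"method": "move_arm", "body": {"deltas": [{"xyz": [0.1, 0, 0], "roll": 0}, {"xyz": [0.1, 0, 0], "roll": 0}, {"xyz": [0.1, 0, 0], "roll": 0}]}}

```text
clock: 8.45
ee_pos: [0.4523, 0.3076, 0.0141]
tool_rot: [0.071, 1.569, -0.07]
contact_force: [-0.9, -1.0, 6.1]
opening: 0.76
```

>>> {"method": "move_arm", "body": {"deltas": [{"xyz": [0, 0, 0], "roll": 0}, {"xyz": [0, 0, 0], "roll": 0}, {"xyz": [0, 0, 0], "roll": 0}, {"xyz": [0, 0, 0], "roll": 0}, {"xyz": [0, 0, 0], "roll": 0}, {"xyz": [-1, 0, 0], "roll": 0}, {"xyz": [-4, 0, 0], "roll": 0}, {"xyz": [-8, 0, 0], "roll": 0}, {"xyz": [-12, 0, 0], "roll": 0}, {"xyz": [-16, 0, 0], "roll": 0}, {"xyz": [-17, 0, 0], "roll": 0}, {"xyz": [-17, 0, 0], "roll": 0}], "jaw": 7.4}}

```text
clock: 9.45
ee_pos: [0.4531, 0.308, 0.1874]
tool_rot: [0.073, 1.563, -0.068]
contact_force: [0.1, 0.4, -1.3]
opening: 0.866
```

>>> {"method": "move_arm", "body": {"deltas": [{"xyz": [0, -4, -2.2], "roll": -0.089}, {"xyz": [0, -8, -2.2], "roll": -0.089}, {"xyz": [0, -12, -2.2], "roll": -0.089}, {"xyz": [0, -16, -2.2], "roll": -0.089}, {"xyz": [0, -20, -2.2], "roll": -0.089}, {"xyz": [0, -22.4, -2.2], "roll": -0.089}, {"xyz": [0, -22.4, -2.2], "roll": -0.089}, {"xyz": [0, -22.4, -2.2], "roll": -0.089}], "jaw": 6.5}}

```text
clock: 10.12
ee_pos: [0.4095, 0.0856, 0.1826]
tool_rot: [0.003, 1.572, -0.002]
contact_force: [0.7, 1.2, -0.4]
opening: 0.759
```

```bash
python3 - <<'E'
from g import *
c=robot.capture("scene");s=robot.state();print(s["ee_pos"],s["tool_rot"],s["contact_force"],s["opening"],s["clock"])
W=cloud(c)
for n in("dish","square_box"):
  for r in robot.trace(n,c)[:2]:
    P=W[r["pixels"]];P=P[~np.isnan(P[:,0])];print(n,r["p"],np.percentile(P,[1,50,99],axis=0).round(3).tolist())
save(c,"s5.png",(230,90,470,270),3)
E
```

```text
[0.40963529 0.08640577 0.1827505 ] [ 1.66495827e-03  1.57206746e+00 -1.19367371e-03] [-0.05419455  0.227794   -0.01005451] 0.7635852174489929 10.1667
dish 0.55 [[0.423, 0.275, 0.006], [0.454, 0.306, 0.012], [0.488, 0.338, 0.02]]
square_box 0.79 [[0.383, 0.234, 0.002], [0.458, 0.303, 0.008], [0.531, 0.377, 0.025]]
```

View pics/s5.png

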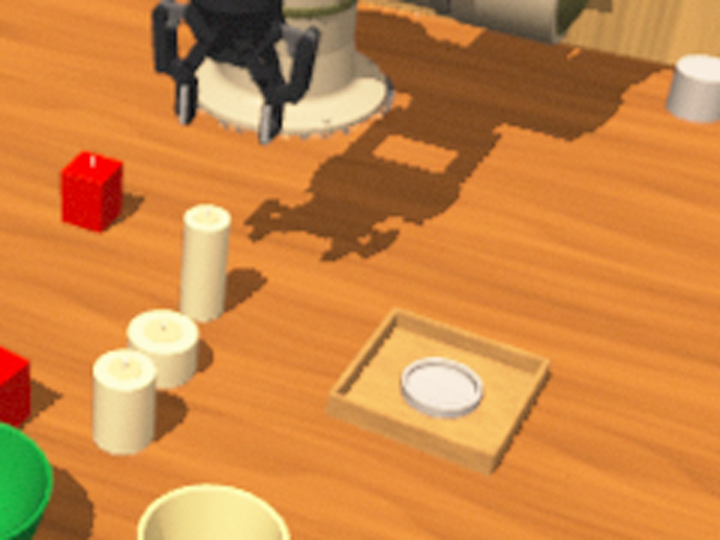

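The dish lies at (441,388) in the middle of the square box, right way up. Next is the tall candle at (205,262).

>>> {"method": "move_arm", "body": {"deltas": [{"xyz": [0, -0.3, 2.1], "roll": 0}, {"xyz": [0, -0.3, 2.1], "roll": 0}, {"xyz": [2, -0.3, 2.1], "roll": 0}, {"xyz": [5, -0.3, 2.1], "roll": 0}, {"xyz": [8, -0.3, 2.1], "roll": 0}, {"xyz": [10, -0.3, 2.1], "roll": 0}, {"xyz": [11.2, -0.3, 2.1], "roll": 0}, {"xyz": [11.2, -0.3, 2.1], "roll": 0}, {"xyz": [11.2, -0.3, 2.1], "roll": 0}, {"xyz": [11.2, -0.3, 2.1], "roll": 0}]}}

```text
clock: 11.1
ee_pos: [0.4313, 0.0837, 0.0721]
tool_rot: [-0.0, 1.57, -0.0]
contact_force: [0.1, 0.6, 1.2]
opening: 0.759
```

>>> {"method": "move_arm", "body": {"deltas": [{"xyz": [0, 0, 0], "roll": 0}, {"xyz": [0, 0, 0], "roll": 0}, {"xyz": [0, 0, 0], "roll": 0}, {"xyz": [0, 0, 0], "roll": 0}, {"xyz": [0, 0, 0], "roll": 0}, {"xyz": [0, 0, 0], "roll": 0}, {"xyz": [0, 0, 0], "roll": 0}, {"xyz": [0, 0, 0], "roll": 0}, {"xyz": [0, 0, 0], "roll": 0}, {"xyz": [0, 0, 0], "roll": 0}], "jaw": 3.2}}

```text
clock: 11.93
ee_pos: [0.4315, 0.0833, 0.0721]
tool_rot: [0.001, 1.569, -0.001]
contact_force: [-0.5, -0.1, 7.0]
opening: 0.463
```

>>> {"method": "move_arm", "body": {"deltas": [{"xyz": [-1, 0, 0], "roll": 0}, {"xyz": [-3, 0, 0], "roll": 0}, {"xyz": [-5, 0, 0], "roll": 0}, {"xyz": [-7, 0, 0], "roll": 0}, {"xyz": [-7, 0, 0], "roll": 0}, {"xyz": [-7, 0, 0], "roll": 0}]}}

```text
clock: 12.43
ee_pos: [0.4311, 0.0833, 0.1415]
tool_rot: [0.001, 1.569, -0.001]
contact_force: [0.4, 0.1, -1.8]
opening: 0.46
```

```bash
python3 - <<'E'
from g import *
c=robot.capture("scene");s=robot.state();print(s["ee_pos"],s["tool_rot"],s["contact_force"],s["opening"],s["clock"])
save(c,"s6.png",(230,60,430,210),3)
E
```

```text
[0.43056298 0.08335605 0.14070604] [ 7.22647449e-04  1.57144059e+00 -6.32054399e-04] [-0.38016613 -0.69862244 -2.66198534] 0.46533233681611225 12.4833
```

View pics/s6.png

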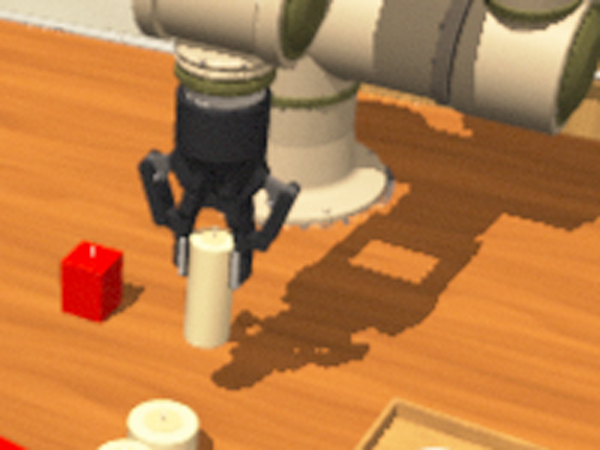

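The candle hangs upright at (210,290). I'll carry it to the dish.

>>> {"method": "move_arm", "body": {"deltas": [{"xyz": [0, 3, 2.2], "roll": 0}, {"xyz": [0, 6, 2.2], "roll": 0}, {"xyz": [0, 9, 2.2], "roll": 0}, {"xyz": [0, 12, 2.2], "roll": 0}, {"xyz": [0, 15, 2.2], "roll": 0}, {"xyz": [0, 18, 2.2], "roll": 0}, {"xyz": [0, 20, 2.2], "roll": 0}, {"xyz": [0, 21.5, 2.2], "roll": 0}, {"xyz": [0, 22.4, 2.2], "roll": 0}, {"xyz": [0, 22.4, 2.2], "roll": 0}, {"xyz": [0, 22.4, 2.2], "roll": 0}, {"xyz": [0, 22.4, 2.2], "roll": 0}]}}

```text
clock: 13.48
ee_pos: [0.4531, 0.3064, 0.1408]
tool_rot: [0.001, 1.572, -0.002]
contact_force: [0.2, -0.7, -0.8]
opening: 0.465
```

>>> {"method": "move_arm", "body": {"deltas": [{"xyz": [1.5, 0, 0], "roll": 0}, {"xyz": [3, 0, 0], "roll": 0}, {"xyz": [4, 0, 0], "roll": 0}, {"xyz": [4.5, 0, 0], "roll": 0}, {"xyz": [4.5, 0, 0], "roll": 0}, {"xyz": [4.5, 0, 0], "roll": 0}]}}

```text
clock: 13.98
ee_pos: [0.4534, 0.3071, 0.0967]
tool_rot: [0.001, 1.57, -0.001]
contact_force: [0.7, 0.3, -1.2]
opening: 0.455
```

```bash
python3 - <<'E'
from g import *
c=robot.capture("scene");s=robot.state();print(s["ee_pos"],s["tool_rot"],s["contact_force"],s["opening"],s["clock"])
save(c,"s7.png",(310,100,450,220),4)
E
```

```text
[0.45354938 0.30727759 0.09700898] [ 1.11187664e-03  1.56978415e+00 -5.13166169e-04] [-0.25796377  0.78205249 -0.8786528 ] 0.46237264450499854 14.0333
```

View pics/s7.png

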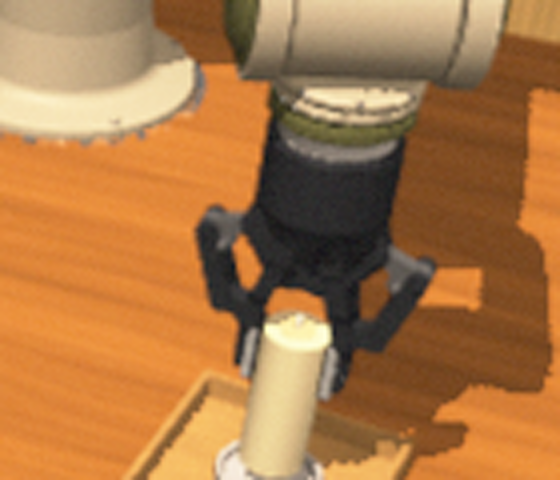

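The candle is over the dish (268,460), leaning only by perspective, as the gripper does. Lowering.

>>> {"method": "move_arm", "body": {"deltas": [{"xyz": [0.8, 0, -0.1], "roll": 0}, {"xyz": [1.2, 0, -0.1], "roll": 0}, {"xyz": [1.4, 0, -0.1], "roll": 0}, {"xyz": [1.5, 0, -0.1], "roll": 0}, {"xyz": [1.5, 0, -0.1], "roll": 0}, {"xyz": [1.5, 0, -0.1], "roll": 0}]}}

```text
clock: 14.53
ee_pos: [0.4522, 0.3074, 0.0814]
tool_rot: [0.001, 1.571, -0.001]
contact_force: [-0.0, -0.5, -1.6]
opening: 0.458
```

>>> {"method": "move_arm", "body": {"deltas": [{"xyz": [0.1, 0, 0], "roll": 0}, {"xyz": [0.1, 0, 0], "roll": 0}, {"xyz": [0.1, 0, 0], "roll": 0}]}}

```text
clock: 14.78
ee_pos: [0.4525, 0.3074, 0.0811]
tool_rot: [0.001, 1.57, -0.0]
contact_force: [-0.3, -1.8, 5.9]
opening: 0.461
```

>>> {"method": "move_arm", "body": {"deltas": [{"xyz": [0, 0, 0], "roll": 0}, {"xyz": [0, 0, 0], "roll": 0}, {"xyz": [0, 0, 0], "roll": 0}, {"xyz": [0, 0, 0], "roll": 0}, {"xyz": [0, 0, 0], "roll": 0}, {"xyz": [-1, 0, 0], "roll": 0}, {"xyz": [-4, 0, 0], "roll": 0}, {"xyz": [-8, 0, 0], "roll": 0}, {"xyz": [-12, 0, 0], "roll": 0}, {"xyz": [-14, 0, 0], "roll": 0}, {"xyz": [-14, 0, 0], "roll": 0}], "jaw": 6.5}}

```text
clock: 15.7
ee_pos: [0.4536, 0.308, 0.2262]
tool_rot: [0.003, 1.562, 0.002]
contact_force: [0.2, 0.7, -0.1]
opening: 0.758
```

>>> {"method": "move_arm", "body": {"deltas": [{"xyz": [0, -4, 1.4], "roll": -0.1}, {"xyz": [0, -8, 2.8], "roll": -0.2}, {"xyz": [0, -12, 4.2], "roll": -0.3}, {"xyz": [0, -16, 5.6], "roll": -0.4}, {"xyz": [0, -20, 7], "roll": -0.452}, {"xyz": [0, -24, 8.4], "roll": -0.452}, {"xyz": [0, -28, 9.8], "roll": -0.452}, {"xyz": [0, -32, 11.2], "roll": -0.452}, {"xyz": [0, -36, 12.6], "roll": -0.452}, {"xyz": [0, -40, 13.4], "roll": -0.452}, {"xyz": [0, -41, 13.4], "roll": -0.452}, {"xyz": [0, -41, 13.4], "roll": -0.452}]}}

```text
clock: 16.7
ee_pos: [0.5856, -0.1061, 0.2195]
tool_rot: [-0.35, 1.543, 0.351]
contact_force: [0.4, 1.4, -0.4]
opening: 0.766
```

```bash
python3 - <<'E'
from g import *
c=robot.capture("top");s=robot.state();print(s["ee_pos"],s["contact_force"],s["opening"],s["clock"])
R=cv2.Rodrigues(s["tool_rot"])[0];print("tooly deg",np.degrees(np.arctan2(R[1,1],R[0,1])))
d=np.array([.586,-.102])-s["ee_pos"][:2]
print("to block in tool y,z cm",100*d@R[:2,1],100*d@R[:2,2])
W=cloud(c)
m=(abs(W[...,0]-.453)<.06)&(abs(W[...,1]-.307)<.06)&(abs(W[...,2]-.109)<.005)
print("tall top",m.sum(),cv2.minEnclosingCircle(W[m][:,:2].astype(np.float32)))
save(c,"t2.png",(80,90,420,310),2.3)
E
```

```text
[ 0.58545275 -0.1038581   0.21967861] [-0.76128483  0.00569945 -0.60273906] 0.760486566321638 16.75
tooly deg 115.70919096070642
to block in tool y,z cm 0.143676701893043 0.12991262934172237
tall top 269 ((0.4512387216091156, 0.3068709969520569), 0.020065639168024063)
```

View pics/t2.png

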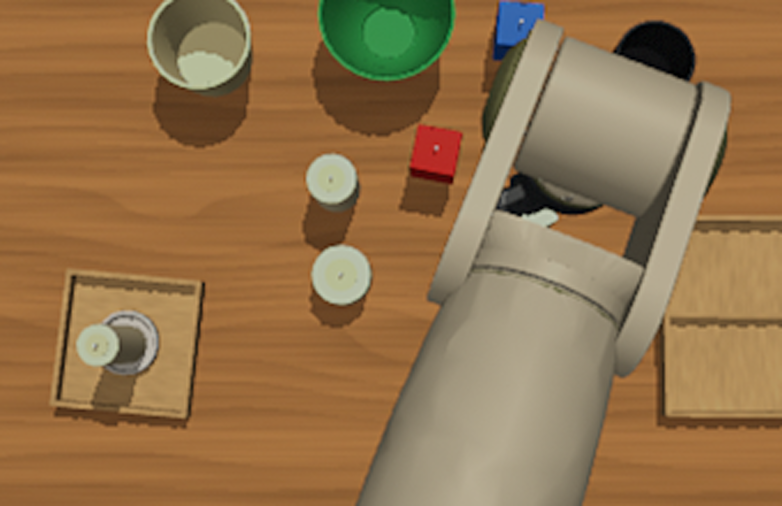

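The tall candle's top at (98,345) projects over the dish at (130,343): its centre is (0.451, 0.307), so it stands upright in the dish. Now the block.

>>> {"method": "move_arm", "body": {"deltas": [{"xyz": [3, 0.1, 0.1], "roll": 0}, {"xyz": [6, 0.1, 0.1], "roll": 0}, {"xyz": [9, 0.1, 0.1], "roll": 0}, {"xyz": [12, 0.1, 0.1], "roll": 0}, {"xyz": [14.5, 0.1, 0.1], "roll": 0}, {"xyz": [16.5, 0.1, 0.1], "roll": 0}, {"xyz": [17.8, 0.1, 0.1], "roll": 0}, {"xyz": [17.8, 0.1, 0.1], "roll": 0}, {"xyz": [17.8, 0.1, 0.1], "roll": 0}, {"xyz": [17.8, 0.1, 0.1], "roll": 0}]}}

```text
clock: 17.58
ee_pos: [0.5868, -0.1007, 0.0436]
tool_rot: [-0.355, 1.54, 0.354]
contact_force: [-0.4, -0.1, 1.0]
opening: 0.765
```

>>> {"method": "move_arm", "body": {"deltas": [{"xyz": [0, 0, 0], "roll": 0}, {"xyz": [0, 0, 0], "roll": 0}, {"xyz": [0, 0, 0], "roll": 0}, {"xyz": [0, 0, 0], "roll": 0}, {"xyz": [0, 0, 0], "roll": 0}, {"xyz": [0, 0, 0], "roll": 0}, {"xyz": [0, 0, 0], "roll": 0}, {"xyz": [0, 0, 0], "roll": 0}], "jaw": 3.8}}

```text
clock: 18.25
ee_pos: [0.5869, -0.1015, 0.0437]
tool_rot: [-0.354, 1.54, 0.353]
contact_force: [0.2, 2.1, 6.6]
opening: 0.531
```

>>> {"method": "move_arm", "body": {"deltas": [{"xyz": [-1, 0, 0], "roll": 0}, {"xyz": [-3, 0, 0], "roll": 0}, {"xyz": [-6, 0, 0], "roll": 0}, {"xyz": [-9, 0, 0], "roll": 0}, {"xyz": [-11, 0, 0], "roll": 0}, {"xyz": [-11, 0, 0], "roll": 0}, {"xyz": [-11, 0, 0], "roll": 0}]}}

```text
clock: 18.83
ee_pos: [0.5864, -0.1015, 0.1533]
tool_rot: [-0.354, 1.54, 0.353]
contact_force: [-0.3, 0.0, -2.6]
opening: 0.532
```

```bash
python3 - <<'E'
from g import *
s=robot.state();print(s["ee_pos"],s["contact_force"],s["opening"],s["clock"])
R=cv2.Rodrigues(s["tool_rot"])[0]
d=np.array([.5326,-.3141])-s["ee_pos"][:2]
print("tool y,z cm",100*d@R[:2,1],100*d@R[:2,2],"roll",np.arctan2(R[0,1],R[1,1]))
c=robot.capture("scene");save(c,"s8.png",(130,80,310,230),3)
E
```

```text
[ 0.58638083 -0.10152868  0.15326138] [-0.33681044  0.01930709 -2.64280432] 0.53170085784007 18.8333
tool y,z cm -16.786128807406335 -14.107278205244016 roll -0.45109945718534494
```

View pics/s8.png

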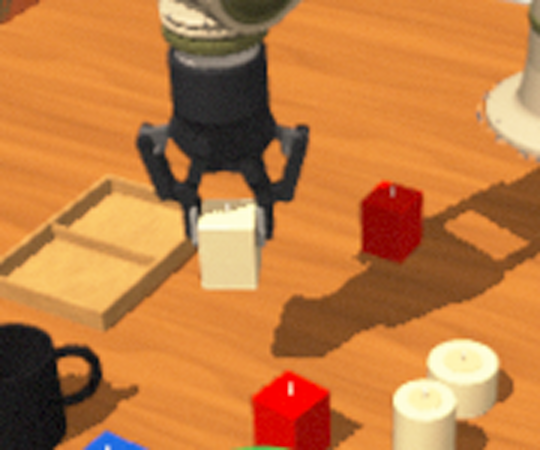

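The block hangs square in the jaws at (228,245). I'll carry it to the far half, squaring it on the way.

>>> {"method": "move_arm", "body": {"deltas": [{"xyz": [0, -3, -2.5], "roll": 0.1}, {"xyz": [0, -6, -5], "roll": 0.2}, {"xyz": [0, -9, -7.5], "roll": 0.3}, {"xyz": [0, -12, -10], "roll": 0.4}, {"xyz": [0, -14, -12], "roll": 0.451}, {"xyz": [0, -16, -13.5], "roll": 0.451}, {"xyz": [0, -16.8, -14.1], "roll": 0.451}, {"xyz": [0, -16.8, -14.1], "roll": 0.451}, {"xyz": [0, -16.8, -14.1], "roll": 0.451}, {"xyz": [0, -16.8, -14.1], "roll": 0.451}]}}

```text
clock: 19.72
ee_pos: [0.5329, -0.3125, 0.1517]
tool_rot: [-0.0, 1.572, 0.002]
contact_force: [-0.9, -0.1, -1.1]
opening: 0.535
```

>>> {"method": "move_arm", "body": {"deltas": [{"xyz": [3, 0, 0], "roll": 0}, {"xyz": [6, 0, 0], "roll": 0}, {"xyz": [8, 0, 0], "roll": 0}, {"xyz": [9, 0, 0], "roll": 0}, {"xyz": [9, 0, 0], "roll": 0}, {"xyz": [9, 0, 0], "roll": 0}]}}

```text
clock: 20.22
ee_pos: [0.5332, -0.3136, 0.0631]
tool_rot: [-0.001, 1.57, 0.001]
contact_force: [-0.2, 0.4, -0.4]
opening: 0.533
```

>>> {"method": "move_arm", "body": {"deltas": [{"xyz": [0.8, 0, 0], "roll": 0}, {"xyz": [1.2, 0, 0], "roll": 0}, {"xyz": [1.4, 0, 0], "roll": 0}, {"xyz": [1.5, 0, 0], "roll": 0}, {"xyz": [1.5, 0, 0], "roll": 0}, {"xyz": [1.5, 0, 0], "roll": 0}]}}

```text
clock: 20.72
ee_pos: [0.5329, -0.3142, 0.0487]
tool_rot: [-0.001, 1.57, -0.0]
contact_force: [-3.4, 3.0, 7.7]
opening: 0.532
```

>>> {"method": "move_arm", "body": {"deltas": [{"xyz": [0, 0, 0], "roll": 0}, {"xyz": [0, 0, 0], "roll": 0}, {"xyz": [0, 0, 0], "roll": 0}, {"xyz": [0, 0, 0], "roll": 0}, {"xyz": [0, 0, 0], "roll": 0}, {"xyz": [-1, 0, 0], "roll": 0}, {"xyz": [-4, 0, 0], "roll": 0}, {"xyz": [-8, 0, 0], "roll": 0}, {"xyz": [-12, 0, 0], "roll": 0}, {"xyz": [-14, 0, 0], "roll": 0}, {"xyz": [-14, 0, 0], "roll": 0}], "jaw": 7.2}}

```text
clock: 21.63
ee_pos: [0.5341, -0.3152, 0.1938]
tool_rot: [-0.006, 1.563, -0.005]
contact_force: [0.6, -0.4, 0.6]
opening: 0.84
```

>>> {"method": "move_arm", "body": {"deltas": [{"xyz": [0, 4, -1.1], "roll": 0}, {"xyz": [0, 8, -1.1], "roll": 0}, {"xyz": [0, 12, -1.1], "roll": 0}, {"xyz": [0, 16, -1.1], "roll": 0}, {"xyz": [0, 20, -1.1], "roll": 0}, {"xyz": [0, 24, -1.1], "roll": 0}, {"xyz": [0, 28, -1.1], "roll": 0}, {"xyz": [0, 32, -1.1], "roll": 0}, {"xyz": [0, 36, -1.1], "roll": 0}, {"xyz": [0, 39.9, -1.1], "roll": 0}, {"xyz": [0, 39.9, -1.1], "roll": 0}, {"xyz": [0, 39.9, -1.1], "roll": 0}]}}

```text
clock: 22.63
ee_pos: [0.5211, 0.0865, 0.1871]
tool_rot: [-0.003, 1.571, 0.003]
contact_force: [0.1, -0.6, 0.4]
opening: 0.843
```

```bash
python3 - <<'E'
from g import *
s=robot.state();print(s["ee_pos"],s["tool_rot"],s["opening"])
c=robot.capture("top");W=cloud(c)
m=(abs(W[...,0]-.5326)<.045)&(abs(W[...,1]+.314)<.06)&(abs(W[...,2]-.065)<.004)
P=W[m][:,:2].astype(np.float32);print("block",len(P),cv2.minAreaRect(P) if len(P) else 0)
E
```

```text
[0.52106709 0.08648453 0.18708533] [-0.00288118  1.57149664  0.00275395] 0.8428694548253054
block 397 ((0.5305230021476746, -0.31239962577819824), (0.046753812581300735, 0.04354475066065788), 89.65788269042969)
```

>>> {"method": "move_arm", "body": {"deltas": [{"xyz": [0, -0.1, 0.1], "roll": 0}, {"xyz": [3, -0.1, 0.1], "roll": 0}, {"xyz": [6, -0.1, 0.1], "roll": 0}, {"xyz": [9, -0.1, 0.1], "roll": 0}, {"xyz": [12, -0.1, 0.1], "roll": 0}, {"xyz": [14, -0.1, 0.1], "roll": 0}, {"xyz": [15.5, -0.1, 0.1], "roll": 0}, {"xyz": [16.2, -0.1, 0.1], "roll": 0}, {"xyz": [16.2, -0.1, 0.1], "roll": 0}, {"xyz": [16.2, -0.1, 0.1], "roll": 0}]}}

```text
clock: 23.52
ee_pos: [0.523, 0.0831, 0.0258]
tool_rot: [0.001, 1.57, -0.001]
contact_force: [-0.6, -0.1, 0.6]
opening: 0.846
```

>>> {"method": "move_arm", "body": {"deltas": [{"xyz": [0, 0, 0], "roll": 0}, {"xyz": [0, 0, 0], "roll": 0}, {"xyz": [0, 0, 0], "roll": 0}, {"xyz": [0, 0, 0], "roll": 0}, {"xyz": [0, 0, 0], "roll": 0}, {"xyz": [0, 0, 0], "roll": 0}, {"xyz": [0, 0, 0], "roll": 0}, {"xyz": [0, 0, 0], "roll": 0}], "jaw": 5.2}}

```text
clock: 24.18
ee_pos: [0.5234, 0.0836, 0.0267]
tool_rot: [-0.001, 1.568, -0.0]
contact_force: [-1.2, -3.3, 7.5]
opening: 0.693
```

>>> {"method": "move_arm", "body": {"deltas": [{"xyz": [-1, 0, 0], "roll": 0}, {"xyz": [-3, 0, 0], "roll": 0}, {"xyz": [-6, 0, 0], "roll": 0}, {"xyz": [-9, 0, 0], "roll": 0}, {"xyz": [-12, 0, 0], "roll": 0}, {"xyz": [-13, 0, 0], "roll": 0}, {"xyz": [-13, 0, 0], "roll": 0}]}}

```text
clock: 24.77
ee_pos: [0.5235, 0.084, 0.1582]
tool_rot: [-0.001, 1.566, 0.0]
contact_force: [1.0, -0.3, -2.0]
opening: 0.693
```

```bash
python3 - <<'E'
from g import *
s=robot.state();print(s["ee_pos"],s["tool_rot"],s["opening"])
c=robot.capture("scene");save(c,"s9.png",(180,60,380,210),3)
E
```

```text
[0.52352585 0.08395996 0.15819072] [-5.22884599e-04  1.56550057e+00  1.35283002e-04] 0.6933264573113125
```

View pics/s9.png

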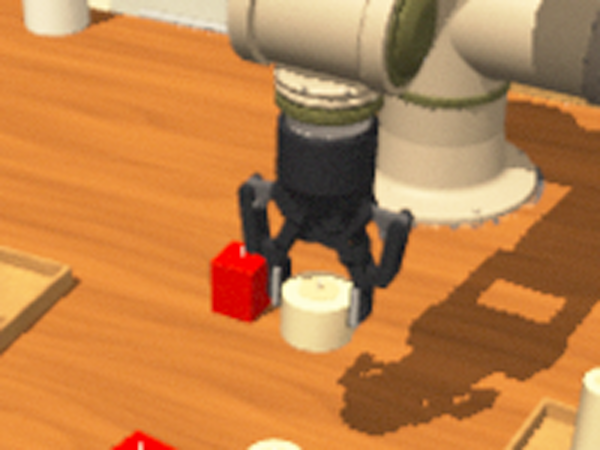

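The short candle is held level at (318,312). I'll carry it to the near half.

>>> {"method": "move_arm", "body": {"deltas": [{"xyz": [0, -4, -0.9], "roll": 0}, {"xyz": [0, -8, -1.8], "roll": 0}, {"xyz": [0, -12, -2.7], "roll": 0}, {"xyz": [0, -16, -3.6], "roll": 0}, {"xyz": [0, -20, -4.5], "roll": 0}, {"xyz": [0, -24, -5.4], "roll": 0}, {"xyz": [0, -28, -6.3], "roll": 0}, {"xyz": [0, -32, -7.2], "roll": 0}, {"xyz": [0, -36, -8.1], "roll": 0}, {"xyz": [0, -39.8, -9.0], "roll": 0}, {"xyz": [0, -39.8, -9.0], "roll": 0}, {"xyz": [0, -39.8, -9.0], "roll": 0}]}}

```text
clock: 25.82
ee_pos: [0.4313, -0.315, 0.1531]
tool_rot: [0.005, 1.573, 0.0]
contact_force: [0.3, -0.2, -1.0]
opening: 0.687
```

>>> {"method": "move_arm", "body": {"deltas": [{"xyz": [3, 0, 0], "roll": 0}, {"xyz": [6, 0, 0], "roll": 0}, {"xyz": [9, 0, 0], "roll": 0}, {"xyz": [11, 0, 0], "roll": 0}, {"xyz": [11, 0, 0], "roll": 0}, {"xyz": [11, 0, 0], "roll": 0}]}}

```text
clock: 26.32
ee_pos: [0.4324, -0.3127, 0.0445]
tool_rot: [0.001, 1.573, 0.003]
contact_force: [0.3, -0.2, -0.6]
opening: 0.694
```

Target z ≈ 0.031.

>>> {"method": "move_arm", "body": {"deltas": [{"xyz": [0.6, -0.1, 0.1], "roll": 0}, {"xyz": [1.0, -0.1, 0.1], "roll": 0}, {"xyz": [1.2, -0.1, 0.1], "roll": 0}, {"xyz": [1.3, -0.1, 0.1], "roll": 0}, {"xyz": [1.4, -0.1, 0.1], "roll": 0}, {"xyz": [1.4, -0.1, 0.1], "roll": 0}, {"xyz": [1.4, -0.1, 0.1], "roll": 0}]}}

```text
clock: 26.9
ee_pos: [0.4337, -0.3153, 0.0317]
tool_rot: [-0.0, 1.57, -0.0]
contact_force: [-1.3, 0.9, 1.5]
opening: 0.691
```

>>> {"method": "move_arm", "body": {"deltas": [{"xyz": [0.05, 0, 0], "roll": 0}, {"xyz": [0.05, 0, 0], "roll": 0}, {"xyz": [0.05, 0, 0], "roll": 0}]}}

```text
clock: 27.15
ee_pos: [0.4337, -0.3153, 0.0317]
tool_rot: [-0.0, 1.57, -0.0]
contact_force: [-2.7, 1.6, 7.4]
opening: 0.69
```

>>> {"method": "move_arm", "body": {"deltas": [{"xyz": [0, 0, 0], "roll": 0}, {"xyz": [0, 0, 0], "roll": 0}, {"xyz": [0, 0, 0], "roll": 0}, {"xyz": [0, 0, 0], "roll": 0}, {"xyz": [0, 0, 0], "roll": 0}, {"xyz": [-1, 0, 0], "roll": 0}, {"xyz": [-4, 0, 0], "roll": 0}, {"xyz": [-8, 0, 0], "roll": 0}, {"xyz": [-12, 0, 0], "roll": 0}, {"xyz": [-16, 0, 0], "roll": 0}, {"xyz": [-18, 0, 0], "roll": 0}, {"xyz": [-18, 0, 0], "roll": 0}], "jaw": 7.2}}

```text
clock: 28.15
ee_pos: [0.4348, -0.3163, 0.2166]
tool_rot: [-0.006, 1.564, -0.005]
contact_force: [0.1, -0.2, -0.1]
opening: 0.841
```

>>> {"method": "move_arm", "body": {"deltas": [{"xyz": [-2, 4, -1], "roll": 0}, {"xyz": [-2, 8, -2], "roll": 0}, {"xyz": [-2, 12, -3], "roll": 0}, {"xyz": [-2, 16, -4], "roll": 0}, {"xyz": [-2, 20, -4], "roll": 0}, {"xyz": [-2, 20, -4], "roll": 0}, {"xyz": [-2, 20, -4], "roll": 0}]}}

```text
clock: 28.73
ee_pos: [0.3934, -0.1136, 0.231]
tool_rot: [-0.003, 1.571, 0.003]
contact_force: [-0.1, -0.6, 0.6]
opening: 0.845
```

```bash
python3 - <<'E'
from g import *
s=robot.state();print(s["ee_pos"],s["clock"],s["contact_force"])
c=robot.capture("top");W=cloud(c);save(c,"t9.png")
def t(n,x,y,h,r):
    m=(abs(W[...,0]-x)<r)&(abs(W[...,1]-y)<r)&(abs(W[...,2]-h)<.004)
    P=W[m][:,:2].astype(np.float32);print(n,len(P),cv2.minAreaRect(P),cv2.minEnclosingCircle(P)) if len(P)>5 else print(n,"none")
t("short",.4326,-.314,.045,.042);t("block",.5326,-.314,.065,.042);t("tall",.4525,.307,.109,.05);t("mid",.615,.093,.07,.04)
E
```

```text
[ 0.39337018 -0.1136035   0.23099644] 28.7333 [-0.05729825 -0.55770653  0.6342768 ]
short 521 ((0.432217001914978, -0.31322893500328064), (0.05724382400512695, 0.0585632249712944), 35.304237365722656) ((0.4324631690979004, -0.31322523951530457), 0.030087117105722427)
block 393 ((0.530522346496582, -0.3120195269584656), (0.04340163245797157, 0.0473431795835495), 0.3256756067276001) ((0.530418336391449, -0.3117908835411072), 0.030797014012932777)
tall 261 ((0.4510352909564972, 0.30660760402679443), (0.03777109086513519, 0.03843299299478531), 44.99161911010742) ((0.4511386752128601, 0.30705052614212036), 0.020237183198332787)
mid 346 ((0.6147444844245911, 0.09306827932596207), (0.04834791272878647, 0.04640736058354378), 88.3760757446289) ((0.6158340573310852, 0.09343401342630386), 0.025109022855758667)
```

View pics/t9.png

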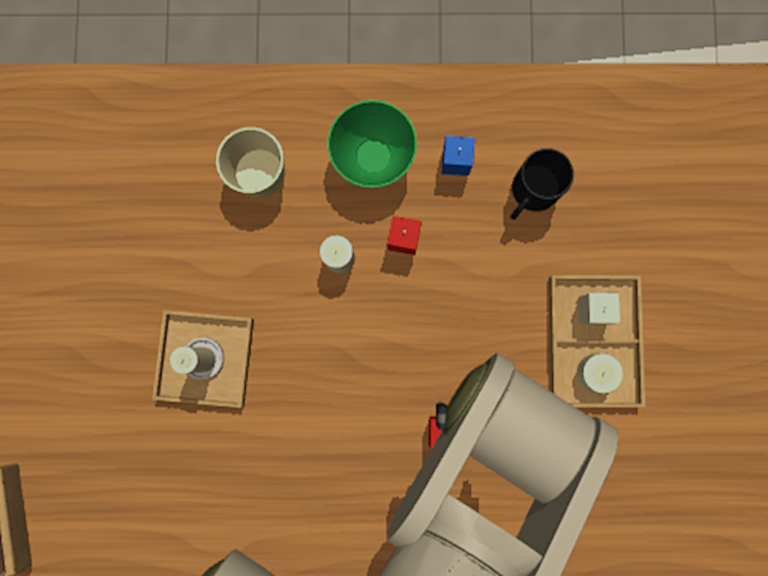

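The final view shows the tall candle in the dish (183,360 over 205,358), the block at (603,308) and the short candle at (603,374) in the oblong box. All other objects are where they started, so I'm handing in.

```bash
python3 -c "
from bench import robot
robot.finish_job()"
```

```text
the job is handed in; nothing more can be done
```

Both gift sets are made up, and I handed the job in at about 29 s on the robot's clock (limit 109 s).

- **Square box:** the dish went in first, right way up, and then the tall candle, standing upright in it. The candle's top measures (0.451, 0.307) against a box centre of (0.4525, 0.307).
- **Oblong box:** the block candle stands in the far half and the shortest, widest round candle in the near half. Both are upright and within about 3 mm of their half's centre.
- **Left alone:** the middle candle measures where it did at the start. The mug, bowl, tub, blue block and the red block near the bowl look unmoved in the last overhead picture. In that picture the arm hid most of the other red block, and no step touched it.

No check failed. One move call was refused early on because its rows lacked a roll value; nothing moved, and I sent it again. The highest contact force I read was about 9 N, seen at the grips and set-downs. I did not log joint speeds.

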